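Load the autosampler carriers and pin on the needle guide

ROBOT

A 6-joint arm with a two-finger parallel gripper is mounted at the origin on a cart in front of the work surface, level with it; the furniture and walls round the work are solid. World frame = base frame: x ahead of the robot, y to its left, z up, the work surface at z = 0. Lengths are in m, angles in rad, forces in N, time in s.
With the tool pointing down it reaches from about 0.35 to 0.775 m from the base axis. Payload 5.5 kg.
Tool frame: the origin (TCP) lies at the very end of the fingers, on their centre line; the grasp point (between the pads) lies 19 mm behind it; z points along the fingers, y is the direction in which the jaws open and shut (so a half turn about z gives the same grasp; the last joint's range is limited). The gripper opens to 85 mm and grips with 20 to 120 N. Pads are 22 mm wide; open, the fingers measure 114 mm over their backs; the gripper's body (76 mm by 85 mm) begins 54 mm behind the grasp point. The pads swing forward as they close: fully open they stand 13 mm farther back than shut.
Start: joints at [-1.449, 0.313, 0.046, 1.304, 0, 1.431], TCP at [0.149, -0.555, 0.231] pointing down, gripper open.
Joint ranges: [-2.76, 2.76], [-0.86, 1.69], [-1.03, 1.26], [-2.2, 2.34], [-1.47, 1.5], [-3.14, 3.14]. Speed limits (rad/s): [2.57, 2.57, 3.14, 3.14, 3.14, 3.14].

INTERFACE

Orientations are given as [roll, pitch, yaw] about the fixed x, y, z axes, in that order (R = Rz(yaw) Ry(pitch) Rx(roll)).
In Python, from cell import arm gives the robot as it stands.
- The arm moves only by the tool arm_command, never from a script. Its argument "deltas" is text: rows parted by semicolons, each of 4 numbers parted by spaces: the shift along the tool's x, y, z in m, then the turn about the tool's z in degrees. In form: tx ty tz roll; .... A call has 1 to 12 rows; each row shifts and turns the commanded pose from where the row before left it, along the tool's axes as they then stand; what a row does not reach is not made up. A row lasts 1/12 s, in which the tool goes at most 41.7 mm and 7.16 degrees, less where a joint would pass 70% of its speed; a pose out of reach is approached as far as the arm can. A call is refused whole if a number of a shift passes 0.0417 or a number of a turn 7.16, either way. A call with a gripper value outside its range is refused whole. "gripper" is the closure, from -1 (fully open) to 1 (shut), set as the call begins (left out, the last holds). The fingers move at their own pace and stop on an object; the grip force is fixed at half the most. Time passes only in rows, so rows that do not move let the fingers close. It gives the time, the measured TCP pose, the force and the opening at its end, in the units of the state.
- arm.get_obs(): the state, without advancing time (a new reading comes with each control period).
- arm.capture(name): name is "scene" or "top" or "wrist"; returns a dict with "image" (480x640x3 uint8, red, green, blue), "depth" (480x640 float32, m along the optical axis (not along the pixel's ray), 0 where there is no reading), "fovy" (degrees; the focal length in pixels is half the picture's height over the tangent of half this angle, whatever the lens; pixels are square), "cx", "cy" (the principal point, pixels), "dist" ([k1, k2, p1, p2, k3] as OpenCV has them; the pictures are not rectified), "camera_from_world" (4x4, takes a point from world to camera coordinates); the wrist camera has in their place "mount" (4x4, takes a point from camera to tool coordinates, whose origin is the TCP and whose axes are the flange's). Camera axes: x right, y up, looking along -z (the intrinsics and any distortion apply to the point x, -y, -z); pixel columns grow to the right and rows downward; lengths in m; the calibration is good to about 2 mm. A picture is of the moment at which its call begins: read the wrist's pose just before it.
- arm.finish_job(): hands the job in, once; it reports no verdict.
The state is a dict: "clock": time; "qpos": joint angles; "qd": joint speeds; "tau": joint torques, N m; "ee_pos": TCP position; "eef_rot": TCP orientation; "force": force on the tool from outside, world axes, zero at the start; "torque": the same for the moment, N m; "width": finger opening in m.
Only numpy, scipy, OpenCV 4.12 (cv2) and the standard library are available. Lean on these libraries where they do the work, as an engineer would, in place of code of your own. Each camera call takes 0.05 s, during which the arm holds its last target. There are 200 camera calls.

TASK

Load the autosampler carriers for the next run: stand the large brown vial in the wide well of the vial block and the small clear vial in its narrow well, and only then lower the needle-guide plate over the block's two pins until it lies flat on their shoulders. The microtube rack goes down flat between the corner guides of its nest. Do not tip a vial over, and leave the timer and the steel column where they lie.

Things in the scene. Friction and masses are not known exactly. Their poses are not given: they have to be found in the camera images.
- vial_block: Fixed grey vial block, 58 (own x) x 116 mm (y), top at z 30. Origin: centre of underside, z up. Chamfered wells at x 0: wide, 24 across, 26 deep (floor z 4) at y +20; narrow, 15 across, 12 deep (floor z 18) at y -20. Upright steel pins at y +46 and -46: 12 mm posts (17 mm collars up to z 33) to a shoulder at z 60, then 6 mm pin, tapering from z 70 to a 2 mm tip at z 78
- rack_nest: Fixed low nest: grey plate 128 (own x) x 88 mm (y), 5 thick, with four black L-shaped corner guides flared at the top, about 21 high; the sides between them are open (71 mm gap along x, 31 along y). Free opening between guides 105 x 65, the rack's long side along x. Origin: centre of underside, z up; the rack stands on the plate at z 5 mm
- microtube_rack: Beige microtube rack with small coloured tube caps in its top, loose: 100 mm (its own x) by 60 mm (y), solid sides to z = 22 mm, 28 mm high over the caps. Origin: centre of its underside, z up. Grip it across its 60 mm sides at the middle of its length
- guide_plate: Loose flat steel needle-guide plate lying on the bench, 46 (own x) x 116 mm (y), 6 thick, 0.11-0.18 kg. 9 mm pin holes at x 0, y +46 and -46; 7 mm needle holes at y +20 and -20. A black grip rib, 12 (x) x 28 (y), stands on its middle, top at z 32 mm. Same either way round. Origin: centre of underside, z up
- amber_vial: The larger vial: brown glass, black cap, 21 mm across, 52 mm tall, loose, standing upright. Origin: centre of its underside, z up
- clear_vial: The smaller vial: clear, black cap, 12 mm across, 32 mm tall, loose, standing upright. Origin: centre of its underside, z up
- timer: White bench timer lying on the bench, 62 by 62 mm, 20 mm high; a bystander, loose, at the right end of the work, close to the tall solid instrument there. Origin: centre of its underside
- column: Steel separation column with a blue middle, lying on the bench, 107 mm long (its own y), 17 mm wide, 15 mm high; a bystander, loose, at the left end of the work; a solid analyser 0.7 m tall stands farther left. Origin: centre of its underside
Mind the look-alikes: they are no part of the job. What is shaped like the amber_vial but green or turquoise is not meant.

How it is judged:
On the way, in this order (a step that is already met when the one before it is completed fails the run):
1. both vials stand in their wells (x of amber_vial in the frame of vial_block between -0.005 and 0.005 m and y of amber_vial in the frame of vial_block between 0.015 and 0.025 m and z of amber_vial in the frame of vial_block between 0.001 and 0.007 m and angle between each of amber_vial, clear_vial's own z axis and vertical below 0.2 rad and x of clear_vial in the frame of vial_block between -0.005 and 0.005 m and y of clear_vial in the frame of vial_block between -0.025 and -0.015 m and z of clear_vial in the frame of vial_block between 0.015 and 0.021 m), for 0.2 s.
2. then the guide plate is threaded on the two pins and lies on their shoulders (x of guide_plate in the frame of vial_block between -0.004 and 0.004 m and y of guide_plate in the frame of vial_block between -0.004 and 0.004 m and z of guide_plate in the frame of vial_block between 0.0575 and 0.0625 m and angle between guide_plate's own z axis and vertical below 0.05 rad and angle between the y axis of guide_plate and the y axis of vial_block, either way round below 0.08 rad), for 0.2 s.
At the end, for the whole second after the job is handed in: Vials upright on the floors of their wells (5 mm), guide plate over both pins, flat on their shoulders (2.5 mm, 0.05 rad), rack flat between the nest's guides (6 mm, 0.15 rad, either way round); heights within 3 mm; all released and at rest (all of step 1 and all of step 2 and x of microtube_rack in the frame of rack_nest between -0.006 and 0.006 m and y of microtube_rack in the frame of rack_nest between -0.006 and 0.006 m and z of microtube_rack in the frame of rack_nest between 0.0025 and 0.0075 m and angle between microtube_rack's own z axis and vertical below 0.05 rad and angle between the x axis of microtube_rack and the x axis of rack_nest, either way round below 0.15 rad and linear speed of each of amber_vial, clear_vial, guide_plate, microtube_rack below 0.02 m/s and contact force between each of amber_vial, clear_vial, guide_plate, microtube_rack and the fingers below 0.05 N); the robot touches nothing.
It fails at once if a vial is tipped over (angle between any of amber_vial, clear_vial's own z axis and vertical above 0.9 rad).
It fails at once if the timer or the steel column is shoved away by more than 30 mm (distance of any of timer, column from where it was at the start of the episode above 0.03 m).
It also fails if it takes over 122 s, if anything falls off the work surface, if the arm or the gripper's body presses on something with over 40 N, if the wrist force passes 120 N, or if a joint passes its speed limit or range.

## Working session

There is one attempt and no reset: what is moved stays moved. The work goes in short steps, Python scripts to look and compute and a tool call to move; the robot and the scene stay as the last step left them, time stands still between calls to the robot, and variables do not carry over. Pictures are saved under pics/ and viewed, on a budget of 14 in all, crops included, one or two more only if the job needs it, and the job is handed in when it is done.

Besides the shell and the picture viewer there is one more tool, called after "Emit:" as name(argument=value, ...) on one line, values as JSON. arm_command: Moves the arm, as the interface text tells. Its arguments: {"type":"object","properties":{"deltas":{"type":"string"},"gripper":{"type":"number"}},"required":["deltas"]}

```bash
ls; mkdir -p pics; cat > h.py <<'E'
import numpy as np,cv2,pickle
from cell import arm
def cap(n,tag):
    o=arm.get_obs(); c=arm.capture(n); c['obs']=o
    pickle.dump(c,open(f'pics/{tag}.pkl','wb')); cv2.imwrite(f'pics/{tag}.png',c['image'][:,:,::-1]); return c
E
python3 - <<'E'
from h import *
for n in('top','scene'):
    c=cap(n,n); print(n,c['fovy'],c['cx'],c['cy'],c['dist'],np.round(c['camera_from_world'],3).tolist())
w=cap('wrist','wrist0'); print(w['fovy'],w['cx'],w['cy'],w['dist'],np.round(w['mount'],4).tolist()); print(w['obs'])
E
```

```text
pics
top 45.95616254819608 308.025828213248 240.03087676986314 [-0.17018699  0.          0.          0.          0.        ] [[-0.011, -1.0, 0.001, -0.01], [0.982, -0.01, 0.189, -0.493], [-0.189, 0.003, 0.982, -1.006], [0.0, 0.0, 0.0, 1.0]]
scene 43.60013645105457 306.51605333929854 242.87134189499568 [-0.00062583  0.          0.          0.          0.        ] [[0.552, -0.833, -0.023, -0.294], [0.435, 0.265, 0.861, -0.252], [-0.711, -0.485, 0.509, -0.639], [0.0, 0.0, 0.0, 1.0]]
60.07135013906381 322.08282613863497 241.2227085288306 [0.01777585 0.         0.         0.         0.        ] [[-0.0016, 0.9511, 0.3089, 0.0791], [1.0, 0.0016, 0.0005, -0.0009], [-0.0, 0.3089, -0.9511, -0.1426], [0.0, 0.0, 0.0, 1.0]]
{'clock': 0.1, 'qpos': array([-1.44857223e+00,  3.13942605e-01,  4.51035734e-02,  1.30362359e+00,
       -4.56627963e-05,  1.43122022e+00]), 'qd': array([-0.000336  , -0.00271512,  0.00272992,  0.00194696, -0.00115203,
        0.00067039]), 'tau': array([ 2.05807984e-03, -4.81727493e+01,  2.99242991e+01,  1.29340179e-02,
       -7.19787340e-05,  1.00228817e-05]), 'ee_pos': array([ 0.14875513, -0.55494678,  0.2304927 ]), 'eef_rot': array([-3.13993621e+00, -1.86602140e-04,  2.61800087e-01]), 'force': array([-0.22168492,  0.85590092, -0.70824592]), 'torque': array([ 0.02652932, -0.01843651, -0.01141853]), 'width': 0.08504890553659551}
```

View pics/top.png

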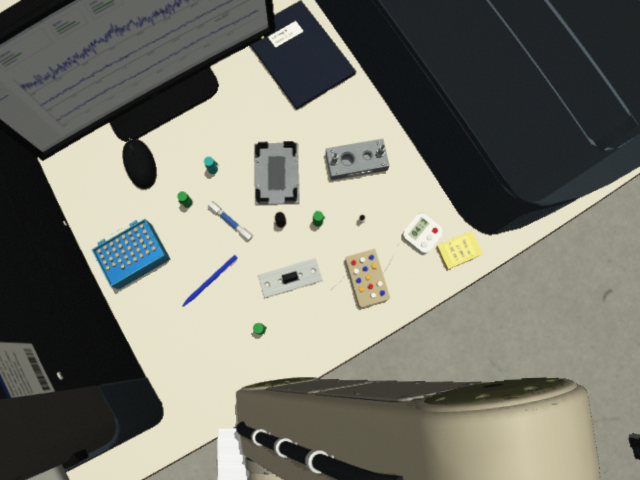

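View pics/scene.png

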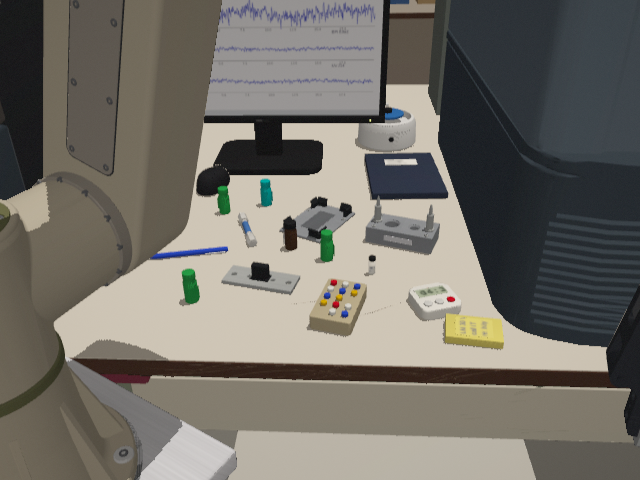

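```bash
cat >> h.py <<'E'
from scipy.spatial.transform import Rotation as R
def K(c):
    f=240/np.tan(np.radians(c['fovy'])/2); return np.array([[f,0,c['cx']],[0,f,c['cy']],[0,0,1]])
def cw(c): # world_from_camera
    if 'mount' in c:
        T=np.eye(4); T[:3,:3]=R.from_euler('xyz',c['obs']['eef_rot']).as_matrix(); T[:3,3]=c['obs']['ee_pos']
        return T@c['mount']
    return np.linalg.inv(c['camera_from_world'])
def ray(c,uv,z):
    uv=np.array(uv,float).reshape(-1,1,2); n=cv2.undistortPoints(uv,K(c),np.array(c['dist']))[:,0]
    T=cw(c); d=np.c_[n[:,0],-n[:,1],-np.ones(len(n))]@T[:3,:3].T; o=T[:3,3]
    return o+d*((z-o[2])/d[:,2])[:,None]
def proj(c,P):
    P=np.atleast_2d(P); T=np.linalg.inv(cw(c)); p=P@T[:3,:3].T+T[:3,3]
    p=p*[1,-1,-1]; return cv2.projectPoints(p,np.zeros(3),np.zeros(3),K(c),np.array(c['dist']))[0][:,0]
def load(t): return pickle.load(open(f'pics/{t}.pkl','rb'))
E
python3 - <<'E'
from h import *
c=load('top')
for n,uv,z in [('amber',(280,219),.05),('clear',(362,218),.032),('wide',(348,158),.03),('narrow',(368,155),.03),('nest',(276,172),.005),('plate',(290,278),.006),('plateL',(262,288),.006),('plateR',(319,267),.006),('rack',(367,278),.022),('timer',(423,233),.02),('green',(318,218),.05),('green2',(259,328),.05),('col',(231,221),.01),('yellow',(460,250),.01)]:
    print(n,np.round(ray(c,[uv],z)[0],3))
E
```

```text
amber [0.532 0.037 0.05 ]
clear [ 0.537 -0.118  0.032]
wide [ 0.658 -0.095  0.03 ]
narrow [ 0.664 -0.134  0.03 ]
nest [0.639 0.047 0.005]
plate [0.427 0.02  0.006]
plateL [0.408 0.074 0.006]
plateR [ 0.447 -0.036  0.006]
rack [ 0.423 -0.125  0.022]
timer [ 0.509 -0.237  0.02 ]
green [ 0.534 -0.034  0.05 ]
green2 [0.331 0.076 0.05 ]
col [0.539 0.134 0.01 ]
yellow [ 0.477 -0.31   0.01 ]
```

Emit:
arm_command(deltas=".01 -.006 -.004 0; .02 -.013 -.004 0; .024 -.016 -.004 0; .024 -.016 -.004 0; .024 -.016 -.004 0; .024 -.016 -.004 0; .024 -.016 -.004 0; .024 -.016 -.004 0; .024 -.016 -.004 0; .024 -.016 -.004 0; .024 -.016 -.004 0; .024 -.016 -.004 0", gripper=-1)

```text
clock: 1.15
ee_pos: [0.3641, -0.3106, 0.2798]
eef_rot: [3.142, -0.0, 0.262]
force: [0.9, -0.2, -0.5]
width: 0.0849
```

Emit:
arm_command(deltas=".024 -.016 -.004 0; .024 -.016 -.004 0; .024 -.016 -.004 0; .024 -.016 -.004 0; .024 -.016 -.004 0; .024 -.016 -.004 0; .024 -.016 -.004 0; .024 -.016 -.004 0; .024 -.016 -.004 0; .024 -.016 -.004 0; .024 -.016 -.004 0; .024 -.016 -.004 0")

```text
clock: 2.15
ee_pos: [0.5921, -0.0505, 0.3278]
eef_rot: [-3.142, 0.0, 0.262]
force: [0.1, 0.5, -0.3]
width: 0.0854
```

Emit:
arm_command(deltas=".01 0 0 0; 0 0 0 0; 0 0 0 0; 0 0 0 0")

```text
clock: 2.48
ee_pos: [0.6007, -0.05, 0.3272]
eef_rot: [-3.141, 0.001, 0.262]
force: [1.3, 0.8, -0.2]
width: 0.0856
```

```bash
python3 - <<'E'
from h import *
c=cap('wrist','w1'); print(c['obs']['ee_pos'],c['obs']['eef_rot'],c['obs']['clock'])
cv2.imwrite('pics/w1b.png',cv2.resize(c['image'][:,:,::-1],(800,600)))
E
```

```text
[ 0.60065152 -0.05000155  0.32722683] [-3.14143219e+00  8.62689085e-04  2.61681785e-01] 2.4833
```

View pics/w1b.png

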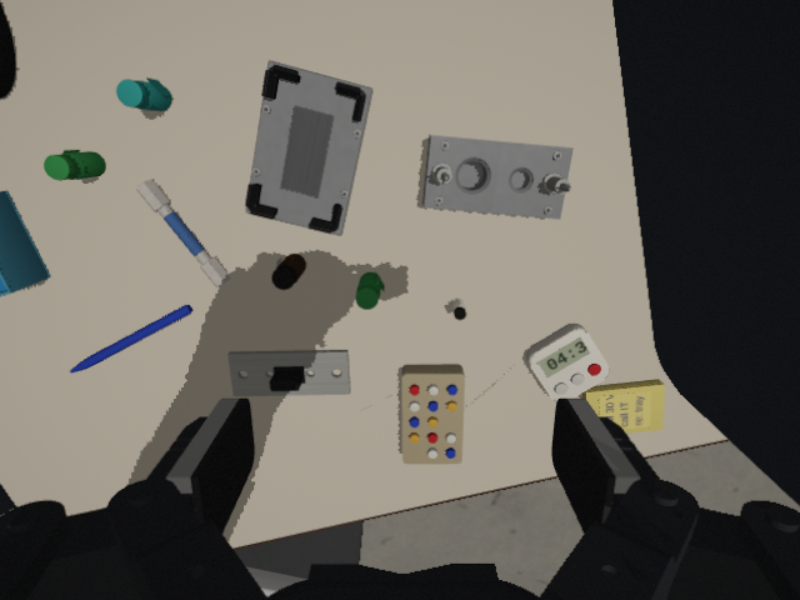

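```bash
cat > m1.py <<'E'
from h import *
c=load('w1'); im=c['image']; g=cv2.cvtColor(im,cv2.COLOR_RGB2GRAY); hsv=cv2.cvtColor(im,cv2.COLOR_RGB2HSV)
def rect(mask,roi,z,name):
    x0,y0,x1,y1=roi; m=np.zeros_like(mask); m[y0:y1,x0:x1]=mask[y0:y1,x0:x1]
    m=cv2.morphologyEx(m,cv2.MORPH_CLOSE,np.ones((5,5),np.uint8))
    k=max(cv2.findContours(m,0,2)[0],key=cv2.contourArea); 
    P=ray(c,k[:,0].astype(float),z)[:,:2].astype(np.float32)*1000
    r=cv2.minAreaRect(P); print(name,np.round(r[0],1),np.round(r[1],1),round(r[2],1)); return P
S=1.25
rect(((hsv[:,:,1]>60)&(hsv[:,:,0]<30)&(hsv[:,:,2]>70)).astype(np.uint8),(315,285,378,378),.022,'rack')
for n,roi,z in [('clearcap',(355,235,380,262),.032)]:
    rect((g<45).astype(np.uint8),roi,z,n)
# circles / points by hand
for n,uv,z in [('wide',(473,176),.03),('narrow',(520.5,180.5),.03),('pin1tip',(440,174),.078),('pin2tip',(566,187),.078),('hole1',(243,374),.006),('hole2',(337,373),.006),('nh1',(274,374),.006),('nh2',(310,373),.006),('ambercap',(286,275),.052),('nA',(270,62),.005),('nB',(372,88),.005),('nC',(342,235),.005),('nD',(247,211),.005),
 ('plA',(229,352),.006),('plB',(349,350),.006),('plC',(351,395),.006),('plD',(231,396),.006)]:
    print(n,np.round(ray(c,[(uv[0]/S,uv[1]/S)],z)[0]*1000,1))
cv2.imwrite('pics/w1c.png',np.hstack([cv2.resize(im[90:190,325:470,::-1],None,fx=2.7,fy=2.7,interpolation=2)[:270,:390],cv2.resize(im[180:280,200:350,::-1],None,fx=2.7,fy=2.7,interpolation=2)[:270,:405]]))
E
python3 m1.py
```

```text
rack [ 430.6 -124.2] [107.5  58.3] 14.9
clearcap [ 542.2 -116.9] [9.6 7.8] 16.7
wide [658.7 -93.5  30. ]
narrow [ 665.3 -132.6   30. ]
pin1tip [655.9 -62.6  78. ]
pin2tip [ 670.7 -155.2   78. ]
hole1 [418.2  64.9   6. ]
hole2 [442.9 -24.1   6. ]
nh1 [426.   35.5   6. ]
nh2 [436.1   1.6   6. ]
ambercap [542.9  36.2  52. ]
nA [701.3  89.8   5. ]
nB [703.9   4.8   5. ]
nC [577.7   1.7   5. ]
nD [576.9  88.    5. ]
plA [438.   81.8   6. ]
plB [469.9 -29.9   6. ]
plC [422.9 -42.9   6. ]
plD [391.3  72.4   6. ]
```

View pics/w1c.png

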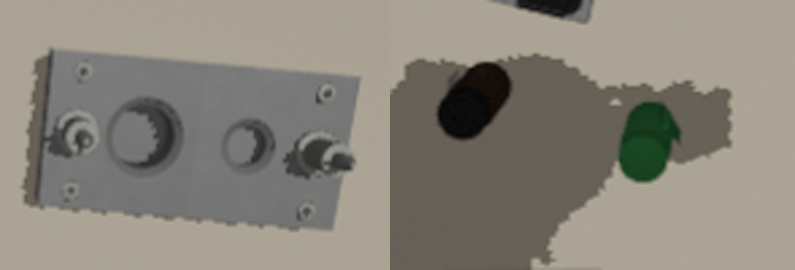

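Emit:
arm_command(deltas="0 0 .0165 -7.05; 0 0 .0165 -7.05; 0 0 .0165 -7.05; 0 0 .0165 -7.05; 0 0 .0165 -7.05; 0 0 .0165 -7.05; 0 0 .0165 -7.05; 0 0 .0165 -7.05; 0 0 .0165 -7.05; 0 0 .0165 -7.05; 0 0 .0165 -7.05; 0 0 .0165 -7.05")

```text
clock: 3.53
ee_pos: [0.6005, -0.051, 0.129]
eef_rot: [3.141, 0.0, 1.743]
force: [-0.7, 0.6, 0.3]
width: 0.0853
```

Emit:
arm_command(deltas=".019 -.009 0 0; .019 -.009 0 0; .019 -.009 0 0; .019 -.009 0 0; .019 -.009 0 0; 0 0 0 0; 0 0 0 0; 0 0 0 0", gripper=-0.1)

```text
clock: 4.2
ee_pos: [0.5414, 0.0353, 0.1298]
eef_rot: [3.14, 0.001, 1.737]
force: [0.9, 0.8, -1.4]
width: 0.047
```

```bash
python3 - <<'E'
from h import *
c=cap('wrist','w2'); o=c['obs']; print(o['ee_pos'],np.degrees(o['eef_rot']),o['qpos'],o['width'])
d=c['depth']; print(np.unique(np.round(d[100:300,200:450],2),return_counts=True))
E
```

```text
[0.54143669 0.03528696 0.12982031] [1.79931583e+02 3.98464030e-02 9.95465845e+01] [-8.26887789e-02  3.01803967e-01 -2.24792846e-01  1.04287073e+00
 -3.79322922e-04  1.32148755e+00] 0.0470179567045478
(array([0.  , 0.23, 0.24, 0.25, 0.26, 0.27, 0.28, 0.29, 0.3 ],
      dtype=float32), array([  208,   793,   351,  1781,  8817, 13859, 11573,  8401,  4217]))
```

View pics/w2.png

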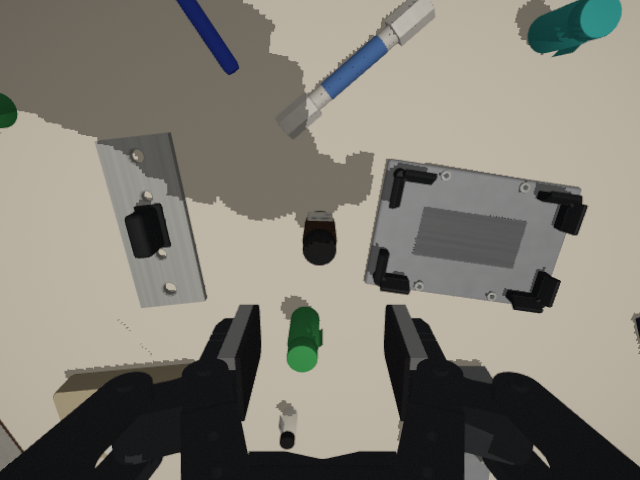

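```bash
cat >> h.py <<'E'
def cloud(c):
    v,u=np.mgrid[0:480,0:640]; uv=np.c_[u.ravel(),v.ravel()].astype(float)
    n=cv2.undistortPoints(uv.reshape(-1,1,2),K(c),np.array(c['dist']))[:,0]
    d=c['depth'].ravel()[:,None]; T=cw(c)
    P=np.c_[n[:,0],-n[:,1],-np.ones(len(n))]*d@T[:3,:3].T+T[:3,3]; P[d[:,0]==0]=np.nan
    return P.reshape(480,640,3)
def top(c,xy,r,z0,z1):
    P=cloud(c).reshape(-1,3); P=P[(np.hypot(P[:,0]-xy[0],P[:,1]-xy[1])<r)&(P[:,2]>z0)&(P[:,2]<z1)]
    (x,y),rad=cv2.minEnclosingCircle((P[:,:2]*1000).astype(np.float32)); 
    print('n',len(P),'z',np.nanmedian(P[:,2]).round(4),'mean',(P.mean(0)*1000).round(1),'circ',round(x,1),round(y,1),round(rad,1))
def tool(c,dx,dy): # world shift -> tool tx,ty
    p=c['obs']['eef_rot'][2]; print('tx %.4f ty %.4f'%(dx*np.cos(p)+dy*np.sin(p),dx*np.sin(p)-dy*np.cos(p)))
E
python3 - <<'E'
from h import *
c=load('w2'); top(c,(.541,.036),.025,.045,.065)
print(ray(c,[(319.5,248)],.052)*1000)
top(c,(.541,-.117),.02,.028,.045)
print(ray(c,[(288,440)],.032)*1000)
b=load('w1');print(ray(b,[(284.7/1.25,278.2/1.25)],.052)*1000); top(b,(.541,-.117),.02,.026,.045)
E
```

```text
n 960 z 0.0519 mean [539.1  39.3  51.6] circ 539.4 38.5 9.8
[[539.06933917  39.42875323  52.        ]]
n 211 z 0.0316 mean [ 540.3 -116.4   31.3] circ 540.6 -117.3 6.3
[[ 541.43782658 -114.76078199   32.        ]]
[[539.93673415  36.67344297  52.        ]]
n 83 z 0.0319 mean [ 541.7 -117.8   31.5] circ 541.3 -118.3 5.8
```

Emit:
arm_command(deltas=".004 -.0016 .01 0; 0 0 .015 0; 0 0 .02 0; 0 0 .02 0; 0 0 .02 0; 0 0 .01 0; 0 0 .004 0; 0 0 0 0; 0 0 0 0")

```text
clock: 5.0
ee_pos: [0.5394, 0.0395, 0.0306]
eef_rot: [3.141, 0.0, 1.738]
force: [-0.2, 0.5, -0.1]
width: 0.0472
```

Emit:
arm_command(deltas="0 0 0 0; 0 0 0 0; 0 0 0 0; 0 0 0 0; 0 0 0 0; 0 0 0 0; 0 0 0 0; 0 0 0 0", gripper=1)

```text
clock: 5.67
ee_pos: [0.5399, 0.0396, 0.0315]
eef_rot: [3.139, 0.001, 1.738]
force: [-1.5, -0.7, 5.5]
width: 0.0181
```

Emit:
arm_command(deltas="0 0 -.01 0; 0 0 -.02 0; 0 0 -.025 0; 0 0 -.025 0; 0 0 -.02 0; -.01 .006 0 0; -.018 .01 0 0; -.022 .012 0 0; -.022 .012 0 0; -.022 .012 0 0; -.022 .012 0 0; -.022 .012 0 0")

```text
clock: 6.67
ee_pos: [0.6375, -0.0849, 0.1298]
eef_rot: [-3.141, -0.0, 1.738]
force: [0.5, -0.7, 0.7]
width: 0.018
```

Emit:
arm_command(deltas="-.022 .012 0 0; -.015 .007 0 0; -.006 0 0 0; 0 0 0 0; 0 0 0 0; 0 0 0 0")

```text
clock: 7.17
ee_pos: [0.662, -0.122, 0.1301]
eef_rot: [-3.141, -0.001, 1.739]
force: [0.5, 0.7, -0.6]
width: 0.018
```

```bash
python3 - <<'E'
from h import *
c=cap('wrist','w3'); o=c['obs']; print(o['ee_pos'],np.degrees(o['eef_rot']),o['width'],o['force'])
P=cloud(c); print(proj(c,[[.6587,-.0935,.03],[.6653,-.1326,.03],[o['ee_pos'][0],o['ee_pos'][1],o['ee_pos'][2]]]))
E
```

```text
[ 0.66198193 -0.12196508  0.13009523] [-1.79943110e+02 -4.09793745e-02  9.96346380e+01] 0.017994501966121283 [ 0.45371825  0.69515353 -0.57380022]
[[325.2567569  197.60194835]
 [325.15025081 260.14840646]
 [322.78159007 324.48289129]]
```

View pics/w3.png

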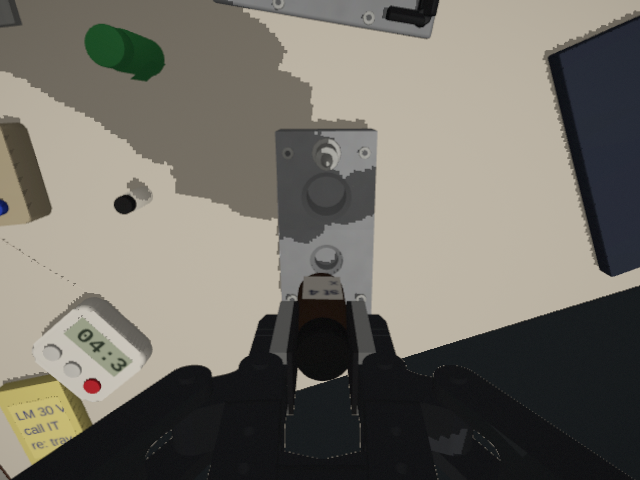

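```bash
cat > blk.py <<'E'
from h import *
import sys
c=load(sys.argv[1]); P=cloud(c); g=cv2.cvtColor(c['image'],cv2.COLOR_RGB2GRAY)
m=((P[:,:,2]>.027)&(P[:,:,2]<.033)&(np.hypot(P[:,:,0]-.662,P[:,:,1]+.113)<.07)).astype(np.uint8)
k=max(cv2.findContours(m,0,2)[0],key=cv2.contourArea)
Q=(ray(c,k[:,0].astype(float),.03)[:,:2]*1000).astype(np.float32); print('rect',cv2.minAreaRect(Q))
mm=np.zeros_like(m); cv2.drawContours(mm,[cv2.convexHull(k)],-1,1,-1)
h=((P[:,:,2]<.026)&(mm>0)).astype(np.uint8)
n,l,s,ce=cv2.connectedComponentsWithStats(h)
for i in range(1,n):
    if s[i,4]>40:
        kk=cv2.findContours((l==i).astype(np.uint8),0,2)[0][0]; q=(ray(c,kk[:,0].astype(float),.03)[:,:2]*1000).astype(np.float32)
        print('hole',s[i,4],ce[i].round(1),[np.round(a,1) for a in cv2.minEnclosingCircle(q)],cv2.fitEllipse(q) if len(q)>4 else '')
E
python3 blk.py w3; python3 - <<'E'
from h import *
c=load('w3'); e=c['obs']['ee_pos']
for dz in(-.031,0,.021): print(proj(c,[e+[0,0,dz]]))
P=cloud(c); print(np.round(P[[285,292,300,310,330,350,365],322],4))
for u in(290,300,310,322,330,340,350): print(u,np.round(P[350,u],4),np.round(P[290,u],4))
E
```

```text
rect ((662.66748046875, -112.53104400634766), (57.97737503051758, 115.50279998779297), 9.851982116699219)
hole 1200 [326.3 195.7] [array([659.2, -92.6]), np.float64(11.9)] ((659.1608276367188, -92.42393493652344), (22.838932037353516, 23.080703735351562), 111.98577880859375)
hole 398 [326.5 258.4] [array([ 666. , -131.8]), np.float64(7.5)] ((665.9314575195312, -131.42286682128906), (13.963724136352539, 14.093835830688477), 102.39677429199219)
[[322.76378594 290.62569887]]
[[322.78159007 324.48289129]]
[[322.79806539 355.55600217]]
[[ 0.6601 -0.1129  0.1136]
 [ 0.6601 -0.1125  0.1213]
 [ 0.6602 -0.1131  0.1272]
 [ 0.6604 -0.114   0.1337]
 [ 0.6603 -0.1135  0.1492]
 [ 0.6614 -0.12    0.1509]
 [ 0.6624 -0.1259  0.1507]]
290 [ 0.6505 -0.1123  0.1656] [ 0.6466 -0.1561  0.0307]
300 [ 0.6541 -0.1211  0.1512] [ 0.6515 -0.12    0.1064]
310 [ 0.6574 -0.1209  0.1505] [ 0.6552 -0.1125  0.1211]
322 [ 0.6614 -0.12    0.1509] [ 0.66   -0.112   0.1205]
330 [ 0.664  -0.1195  0.151 ] [ 0.6633 -0.1123  0.1188]
340 [ 0.6674 -0.1192  0.1506] [ 0.6674 -0.112   0.118 ]
350 [ 0.67   -0.116   0.1549] [ 0.6845 -0.1505  0.0289]
```

```bash
python3 - <<'E'
from h import *
c=load('w3'); top(c,(.662,-.122),.012,.148,.1535)
P=cloud(c).reshape(-1,3); q=P[(np.hypot(P[:,0]-.662,P[:,1]+.122)<.014)&(P[:,2]>.105)&(P[:,2]<.128)]
from scipy.optimize import least_squares
r=least_squares(lambda p:np.hypot(q[:,0]-p[0],q[:,1]-p[1])-.0105,[.662,-.122]); print(len(q),r.x,r.cost)
E
```

```text
n 2320 z 0.1505 mean [ 662.  -122.1  150.4] circ 662.0 -122.0 11.9
1144 [ 0.66156593 -0.12207796] 0.00047924823343807604
```

Emit:
arm_command(deltas=".008 .0008 0 0; .012 .001 0 0; .0097 .0006 0 0; 0 0 0 0; 0 0 .015 0; 0 0 .02 0; 0 0 .015 0; 0 0 .008 0; 0 0 0.004 0; 0 0 0 0; 0 0 0 0")

```text
clock: 8.13
ee_pos: [0.6606, -0.0932, 0.0689]
eef_rot: [3.141, 0.0, 1.739]
force: [-0.2, 0.5, 0.6]
width: 0.0178
```

Emit:
arm_command(deltas="0 0 .004 0; 0 0 .004 0; 0 0 .004 0; 0 0 .004 0; 0 0 0 0")

```text
clock: 8.55
ee_pos: [0.6596, -0.0931, 0.0512]
eef_rot: [-3.14, -0.0, 1.738]
force: [-0.9, 0.2, -0.8]
width: 0.018
```

Emit:
arm_command(deltas=".0007 0 .004 0; 0 0 .004 0; 0 0 .004 0; 0 0 .0025 0; 0 0 0 0; 0 0 0 0")

```text
clock: 9.05
ee_pos: [0.6599, -0.0925, 0.0374]
eef_rot: [-3.141, -0.0, 1.738]
force: [-0.9, -0.3, -0.5]
width: 0.0177
```

Emit:
arm_command(deltas="0 0 .0015 0; 0 0 0 0; 0 0 0 0")

```text
clock: 9.3
ee_pos: [0.6602, -0.0925, 0.0364]
eef_rot: [3.141, 0.0, 1.738]
force: [0.2, -0.4, -0.1]
width: 0.018
```

Emit:
arm_command(deltas="0 0 0 0; 0 0 0 0; 0 0 0 0; 0 0 0 0; 0 0 0 0; 0 0 0 0; 0 0 -.01 0; 0 0 -.02 0; 0 0 -.02 0; 0 0 -.02 0; 0 0 -.02 0; 0 0 0 0", gripper=-0.1)

```text
clock: 10.3
ee_pos: [0.6628, -0.0932, 0.1321]
eef_rot: [3.134, 0.003, 1.738]
force: [1.0, 0.3, 1.2]
width: 0.0468
```

Emit:
arm_command(deltas="0 -.01 0 0; 0 -.018 0 0; -.001 -.02 0 0; -.001 -.02 0 0; -.001 -.02 .006 0; -.001 -.018 .006 0; 0 -.01 0 0; 0 -.005 0 0; 0 0 0 0; 0 0 0 0; 0 0 0 0")

```text
clock: 11.22
ee_pos: [0.5428, -0.1168, 0.1148]
eef_rot: [3.14, 0.001, 1.739]
force: [0.4, 0.2, 0.7]
width: 0.047
```

```bash
python3 - <<'E'
from h import *
c=cap('wrist','w4'); o=c['obs']; print(o['ee_pos'],np.degrees(o['eef_rot']),o['width'],o['clock'])
top(c,(.541,-.117),.015,.028,.036)
top(c,(.659,-.093),.015,.05,.062)
E
```

```text
[ 0.54282656 -0.11677038  0.11478653] [1.79909978e+02 4.68951465e-02 9.96168554e+01] 0.0469673947505355 11.2167
n 298 z 0.0319 mean [ 541.1 -117.3   31.7] circ 541.1 -118.1 5.8
n 1221 z 0.0557 mean [657.4 -93.4  55.3] circ 658.7 -94.4 10.4
```

Emit:
arm_command(deltas="0 -.0018 .01 0; 0 0 .02 0; 0 0 .02 0; 0 0 .02 0; 0 0 .018 0; 0 0 .008 0; 0 0 .003 0; 0 0 0 0; 0 0 0 0")

```text
clock: 12.02
ee_pos: [0.5403, -0.1171, 0.0158]
eef_rot: [3.141, 0.001, 1.738]
force: [0.6, -0.5, 0.5]
width: 0.047
```

Emit:
arm_command(deltas="0 0 0 0; 0 0 0 0; 0 0 0 0; 0 0 0 0; 0 0 0 0; 0 0 0 0; 0 0 0 0; 0 0 0 0", gripper=1)

```text
clock: 12.68
ee_pos: [0.5406, -0.1172, 0.0162]
eef_rot: [3.14, 0.001, 1.738]
force: [-0.0, 0.2, 4.7]
width: 0.009
```

Emit:
arm_command(deltas="0 0 -.01 0; 0 0 -.02 0; 0 0 -.025 0; 0 0 -.025 0; 0 0 -.023 0; 0 0 -.012 0; -.002 .008 0 0; -.005 .016 0 0; -.007 .02 0 0; -.007 .022 0 0; -.007 .022 0 0; -.005 .02 0 0")

```text
clock: 13.68
ee_pos: [0.6527, -0.1316, 0.1288]
eef_rot: [-3.14, -0.001, 1.738]
force: [0.8, -0.2, 0.1]
width: 0.0087
```

Emit:
arm_command(deltas="-.0024 .01 0 0; 0 .0034 0 0; 0 0 0 0; 0 0 0 0; 0 0 0 0; 0 0 0 0")

```text
clock: 14.18
ee_pos: [0.6645, -0.1314, 0.1303]
eef_rot: [-3.141, -0.0, 1.738]
force: [0.5, -0.0, -0.3]
width: 0.0089
```

```bash
python3 - <<'E'
from h import *
c=cap('wrist','w5'); o=c['obs']; print(o['ee_pos'],np.degrees(o['eef_rot']),o['width'],o['clock'])
e=o['ee_pos']
top(c,e[:2],.009,e[2]+.012,e[2]+.018)
P=cloud(c).reshape(-1,3); q=P[(np.hypot(P[:,0]-e[0],P[:,1]-e[1])<.01)&(P[:,2]<e[2]+.002)&(P[:,2]>e[2]-.017)]
from scipy.optimize import least_squares
r=least_squares(lambda p:np.hypot(q[:,0]-p[0],q[:,1]-p[1])-.006,e[:2]); print(len(q),r.x,r.cost,q[:,2].min())
E
python3 blk.py w5
```

```text
[ 0.66452572 -0.1314416   0.13033074] [-1.79967336e+02 -8.90794192e-03  9.95944693e+01] 0.008887300354010272 14.1833
n 752 z 0.1459 mean [ 664.3 -131.   145.7] circ 664.3 -130.4 8.1
447 [ 0.66480697 -0.1322063 ] 0.0001291802673565458 0.11377498890675072
rect ((662.5106811523438, -112.74127960205078), (58.45527648925781, 116.43006896972656), 9.936344146728516)
hole 41 [314.  112.3] [array([648.1, -56.4]), np.float64(8.4)] ((643.2656860351562, -57.175148010253906), (0.5318040251731873, 156.11972045898438), 99.5234146118164)
hole 117 [274.2 166.5] [array([629.5, -93.4]), np.float64(27.3)] ((628.862060546875, -89.14302062988281), (0.7196014523506165, 72.74864959716797), 9.920889854431152)
hole 41 [325.2 161.2] [array([657.7, -82.4]), np.float64(5.2)] ((657.8069458007812, -82.0875473022461), (1.6955105066299438, 9.35717487335205), 99.20806121826172)
hole 69 [309.4 171.5] [array([651.7, -90.8]), np.float64(7.2)] ((638.2969970703125, -78.02558898925781), (20.105981826782227, 29.31769371032715), 0.0)
hole 71 [340.8 173.2] [array([666.6, -89.2]), np.float64(7.1)] ((663.4032592773438, -94.7846450805664), (14.273336410522461, 23.393835067749023), 0.6906254291534424)
hole 407 [325.  243.4] [array([ 666.1, -131.8]), np.float64(7.5)] ((666.004150390625, -131.41778564453125), (13.642302513122559, 14.316960334777832), 98.58721160888672)
```

View pics/w5.png

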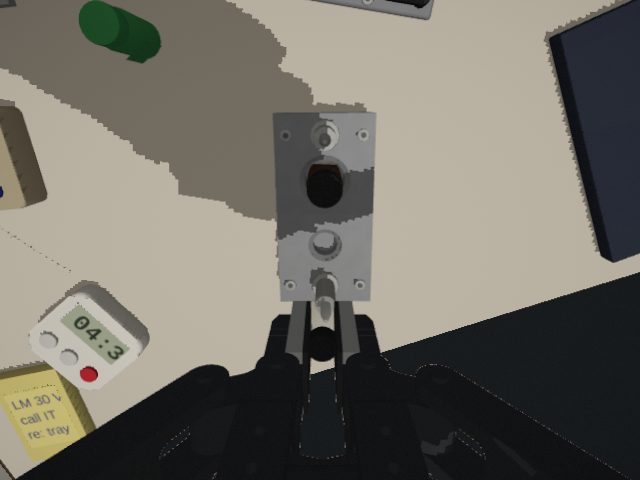

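Emit:
arm_command(deltas="-.0006 .0014 0 0; 0 0 0.01 0; 0 0 .02 0; 0 0 .02 0; 0 0 .018 0; 0 0 .008 0; 0 0 .004 0; 0 0 0 0; 0 0 0 0")

```text
clock: 14.98
ee_pos: [0.6672, -0.1321, 0.0509]
eef_rot: [3.141, 0.001, 1.738]
force: [0.5, 0.9, 0.2]
width: 0.0088
```

Emit:
arm_command(deltas="0 0 .003 0; 0 0 .003 0; 0 0 .003 0; 0 0 .003 0; 0 0 0 0; 0 0 0 0")

```text
clock: 15.48
ee_pos: [0.6667, -0.1319, 0.038]
eef_rot: [-3.141, -0.0, 1.738]
force: [0.1, -0.1, 0.0]
width: 0.0086
```

Emit:
arm_command(deltas="0 0 .002 0; 0 0 .0015 0; 0 0 0 0; 0 0 0 0")

```text
clock: 15.82
ee_pos: [0.6668, -0.132, 0.0347]
eef_rot: [-3.141, 0.0, 1.738]
force: [-1.5, 0.0, 0.5]
width: 0.0087
```

Emit:
arm_command(deltas="0 0 0 0; 0 0 0 0; 0 0 0 0; 0 0 0 0; 0 0 0 0; 0 0 0 0; 0 0 -.01 0; 0 0 -.02 0; 0 0 -.02 0; 0 0 -.02 0; 0 0 -.025 0; 0 0 0 0", gripper=-0.2)

```text
clock: 16.82
ee_pos: [0.6697, -0.1328, 0.1365]
eef_rot: [3.134, 0.004, 1.738]
force: [0.5, -0.6, 0.2]
width: 0.0514
```

```bash
python3 - <<'E'
from h import *
c=cap('wrist','w6'); o=c['obs']; print(o['ee_pos'],np.degrees(o['eef_rot']),o['qpos'],o['width'],o['clock'])
top(c,(.666,-.132),.012,.046,.055)
top(c,(.659,-.093),.015,.05,.062)
E
```

```text
[ 0.66966729 -0.13282219  0.13653246] [179.53662532   0.24681574  99.60027954] [-3.13213886e-01  5.52948441e-01  1.80521975e-01  1.18920710e+00
 -7.91960163e-05  1.09000817e+00] 0.051373568568282346 16.8167
n 288 z 0.0498 mean [ 667.4 -132.1   49.7] circ 667.4 -132.5 5.5
n 1019 z 0.0559 mean [659.2 -93.4  55.8] circ 659.2 -93.9 9.7
```

Emit:
arm_command(deltas="0 0 0 -5.9; .01 -.009 0 0; .02 -.018 0 0; .024 -.021 0 0; .024 -.021 0 0; .024 -.021 0 0; .024 -.021 0 0; .024 -.021 0 0; .024 -.021 0 0; .02 -.018 .005 0; .0115 -.011 .005 0; .004 -.005 0 0")

```text
clock: 17.87
ee_pos: [0.4268, 0.0214, 0.1185]
eef_rot: [-3.138, -0.002, 1.843]
force: [-0.3, 0.4, 0.4]
width: 0.0507
```

Emit:
arm_command(deltas="0 0 0 0; 0 0 0 0; 0 0 0 0; 0 0 0 0")

```text
clock: 18.2
ee_pos: [0.4321, 0.0193, 0.1201]
eef_rot: [3.141, 0.001, 1.84]
force: [0.4, -0.3, -0.7]
width: 0.0514
```

```bash
cat > pl.py <<'E'
from h import *
import sys
c=cap('wrist',sys.argv[1]); o=c['obs']; print(o['ee_pos'],np.degrees(o['eef_rot']),o['width'],o['clock'])
cx,cy,z,zr=map(float,sys.argv[2:6]); P=cloud(c).reshape(-1,3); P=P[np.hypot(P[:,0]-cx,P[:,1]-cy)<.075]
for n,a,b in(('plate',z-.003,z+.004),('rib',zr-.003,zr+.003)):
    q=P[(P[:,2]>a)&(P[:,2]<b)]; print(n,len(q),np.median(q[:,2]),cv2.minAreaRect((q[:,:2]*1000).astype(np.float32)))
    A=np.c_[q[:,:2]-q[:,:2].mean(0),np.ones(len(q))]; print(' slope',np.linalg.lstsq(A,q[:,2],rcond=None)[0].round(4))
E
python3 pl.py w7 .4305 .020 .007 .032
```

```text
[0.43209775 0.01928447 0.12006824] [1.79938421e+02 4.04109627e-02 1.05452169e+02] 0.05135215655969675 18.2
plate 10938 0.006080381833568266 ((430.09893798828125, 20.452835083007812), (46.13574981689453, 116.46630859375), 16.034141540527344)
 slope [0.0005 0.0002 0.0061]
rib 853 0.03160981006039837 ((429.904541015625, 21.20978355407715), (11.400307655334473, 27.222471237182617), 15.036502838134766)
 slope [ 0.0132 -0.0089  0.0315]
```

View pics/w7.png

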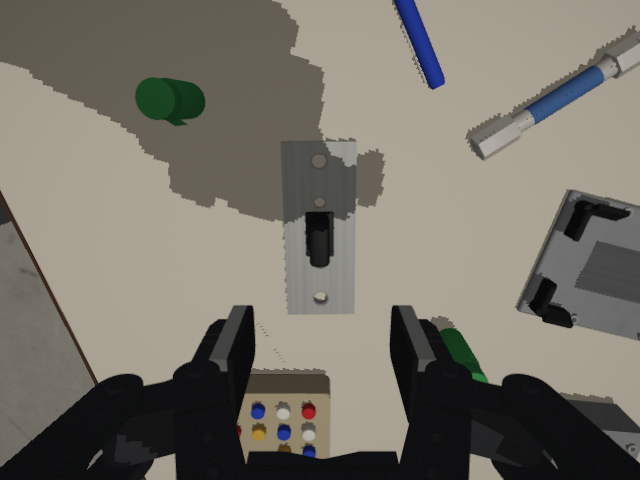

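Emit:
arm_command(deltas=".002 -.0016 .01 -.4; 0 0 .02 0; 0 0 .024 0; 0 0 .024 0; 0 0 .018 0; 0 0 .009 0; 0 0 .004 0; 0 0 0 0; 0 0 0 0")

```text
clock: 19.0
ee_pos: [0.4293, 0.0212, 0.0113]
eef_rot: [3.141, 0.0, 1.848]
force: [-0.2, -0.4, 1.0]
width: 0.0514
```

Emit:
arm_command(deltas="0 0 0 0; 0 0 0 0; 0 0 0 0; 0 0 0 0; 0 0 0 0; 0 0 0 0; 0 0 0 0; 0 0 0 0; 0 0 0 0", gripper=1)

```text
clock: 19.75
ee_pos: [0.4294, 0.0214, 0.0117]
eef_rot: [3.14, 0.001, 1.848]
force: [-0.5, 0.6, 5.5]
width: 0.0106
```

Emit:
arm_command(deltas="0 0 -.006 0; 0 0 -.012 0; 0 0 -.02 0; 0 0 -.024 0; 0 0 -.024 0; 0 0 -.02 0; 0 0 -.007 2; 0 0 0 4; -.007 .008 0 0; -.014 .016 0 0; -.018 .022 0 0; -.019 .023 0 0")

```text
clock: 20.75
ee_pos: [0.5069, -0.0243, 0.1235]
eef_rot: [-3.141, -0.0, 1.746]
force: [0.2, 0.3, -1.4]
width: 0.0105
```

Emit:
arm_command(deltas="-.019 .023 0 0; -.019 .023 0 0; -.019 .023 0 0; -.019 .023 0 0; -.018 .021 0 0; -.013 .015 0 0; -.0071 .0097 0 0; 0 0 0 0; 0 0 0 0; 0 0 0 0; 0 0 0 0; 0 0 0 0")

```text
clock: 21.75
ee_pos: [0.6611, -0.112, 0.1239]
eef_rot: [-3.141, -0.0, 1.744]
force: [0.4, 0.4, -2.3]
width: 0.0106
```

```bash
python3 pl.py w8 .662 -.113 .119 .145; python3 blk.py w8
```

```text
[ 0.66105618 -0.1120262   0.1238946 ] [-1.79972860e+02 -8.73066965e-03  9.99487613e+01] 0.010589675995837562 21.75
plate 17312 0.11811073211119864 ((661.0039672851562, -112.96309661865234), (46.275001525878906, 116.64130401611328), 9.926661491394043)
 slope [-0.0017  0.0006  0.1182]
rib 2894 0.14392457631739788 ((662.6921997070312, -107.35343170166016), (31.239580154418945, 30.930126190185547), 45.043121337890625)
 slope [-0.0043  0.034   0.1441]
rect ((653.7757568359375, -61.48487854003906), (57.915504455566406, 11.67512321472168), 9.856841087341309)
```

View pics/w8.png

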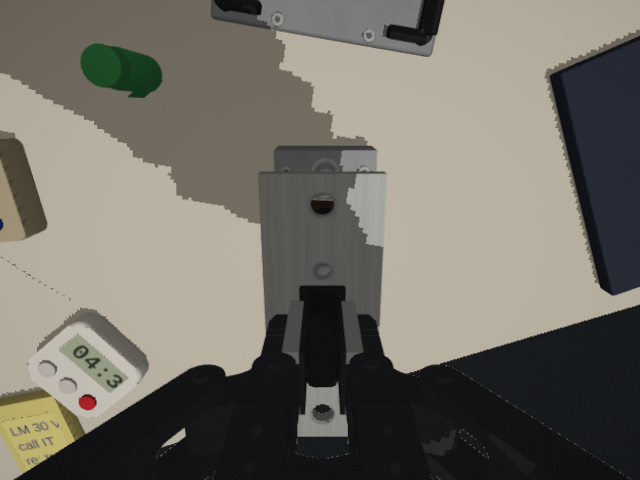

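```bash
python3 - <<'E'
from h import *
for t in('w2','w3','w4','w5','w6'):
    c=load(t); P=cloud(c).reshape(-1,3); print(t)
    for p in((.6547,-.0673),(.6705,-.158)):
        for a,b in((.059,.061),(.066,.08)):
            q=P[(np.hypot(P[:,0]-p[0],P[:,1]-p[1])<.012)&(P[:,2]>a)&(P[:,2]<b)]
            if len(q)>3: print(p,a,len(q),(q.mean(0)*1000).round(1),((q[:,:2].min(0)+q[:,:2].max(0))*500).round(1))
E
```

```text
w2
(0.6547, -0.0673) 0.066 30 [653.4 -67.2  76. ] [653.4 -67.6]
w3
(0.6547, -0.0673) 0.059 260 [654.7 -66.9  60. ] [654.9 -67.4]
(0.6547, -0.0673) 0.066 127 [654.6 -67.   73.5] [654.7 -67.5]
w4
(0.6547, -0.0673) 0.059 279 [652.8 -67.2  60. ] [653.9 -67.5]
(0.6547, -0.0673) 0.066 249 [653.  -67.5  72.1] [653.2 -67.7]
(0.6705, -0.158) 0.059 159 [ 669.1 -155.8   59.9] [ 669.7 -156.5]
(0.6705, -0.158) 0.066 141 [ 669.2 -156.5   71.3] [ 669.6 -156.6]
w5
(0.6547, -0.0673) 0.059 262 [654.8 -67.3  60. ] [654.8 -67.6]
(0.6547, -0.0673) 0.066 129 [654.8 -67.2  73.8] [654.9 -67.5]
(0.6705, -0.158) 0.059 8 [ 671.8 -152.5   59.5] [ 671.8 -152.9]
w6
(0.6547, -0.0673) 0.059 257 [654.8 -67.3  60. ] [654.8 -67.6]
(0.6547, -0.0673) 0.066 123 [654.8 -67.3  73.7] [654.8 -67.5]
(0.6705, -0.158) 0.059 166 [ 670.2 -156.3   59.9] [ 670.6 -157.5]
(0.6705, -0.158) 0.066 133 [ 670.4 -156.6   72.4] [ 670.6 -156.8]
```

Emit:
arm_command(deltas="0 .0016 0 0; 0 0 .008 0; 0 0 .012 0; 0 0 .01 0; 0 0 .006 0; 0 0 .002 0; 0 0 0 0; 0 0 0 0; 0 0 0 0")

```text
clock: 22.55
ee_pos: [0.6638, -0.1124, 0.0864]
eef_rot: [3.141, 0.001, 1.744]
force: [-0.0, -0.8, -2.5]
width: 0.0106
```

```bash
python3 pl.py w9 .662 -.113 .080 .106
```

```text
[ 0.66376068 -0.11239678  0.08636325] [1.79949727e+02 3.07757466e-02 9.99007360e+01] 0.010594554777483967 22.55
plate 17462 0.08055328252722764 ((663.7359619140625, -113.3443603515625), (46.28767776489258, 116.82218933105469), 9.801465034484863)
 slope [-0.0002  0.0009  0.0806]
rib 2947 0.10622814641572091 ((660.576416015625, -108.80892181396484), (30.685340881347656, 31.58681297302246), 65.8161849975586)
 slope [ 0.0035 -0.0212  0.1061]
```

View pics/w9.png

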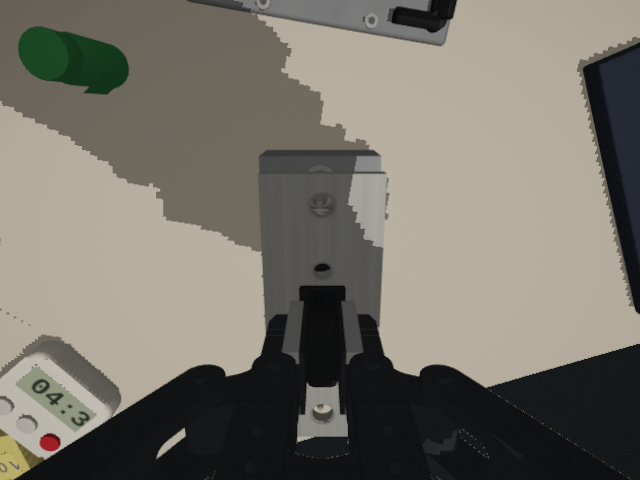

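Emit:
arm_command(deltas=".0007 -.0007 0 0; 0 0 0 0; 0 0 .002 0; 0 0 .002 0; 0 0 .002 0; 0 0 0 0; 0 0 0 0; 0 0 0 0")

```text
clock: 23.27
ee_pos: [0.6625, -0.1117, 0.0797]
eef_rot: [-3.141, 0.0, 1.744]
force: [-0.0, -0.3, -2.0]
width: 0.0103
```

```bash
python3 pl.py w10 .662 -.113 .074 .100|head -3; python3 - <<'E'
from h import *
c=load('w10');cv2.imwrite('pics/w10c.png',np.hstack([cv2.resize(c['image'][180:230,295:350,::-1],None,fx=7,fy=7,interpolation=2),cv2.resize(c['image'][385:435,295:350,::-1],None,fx=7,fy=7,interpolation=2)]))
E
```

```text
[ 0.66249119 -0.11169048  0.07968853] [-1.79991862e+02  1.54974288e-03  9.99001311e+01] 0.01029498089091635 23.2667
plate 17664 0.0738853853916963 ((662.5404663085938, -112.5743408203125), (46.31718063354492, 116.66360473632812), 9.895349502563477)
 slope [-0.0021  0.0001  0.0739]
```

View pics/w10c.png

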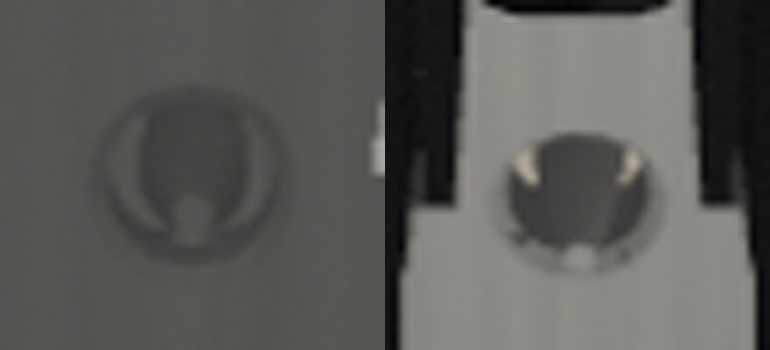

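Emit:
arm_command(deltas="0 0 .002 0; 0 0 .002 0; 0 0 .002 0; 0 0 .001 0; 0 0 0 0; 0 0 0 0")

```text
clock: 23.82
ee_pos: [0.6624, -0.1117, 0.0726]
eef_rot: [-3.141, -0.0, 1.744]
force: [-0.7, -0.4, -1.7]
width: 0.0109
```

Emit:
arm_command(deltas="0 0 .001 0; 0 0 0.0005 0; 0 0 0 0; 0 0 0 0")

```text
clock: 24.15
ee_pos: [0.6627, -0.1117, 0.0717]
eef_rot: [3.141, 0.0, 1.744]
force: [-1.1, 0.5, 1.1]
width: 0.0106
```

Force changed sign (about +3 N): the plate is seated. Release, retreat straight up.

Emit:
arm_command(deltas="0 0 0 0; 0 0 0 0; 0 0 0 0; 0 0 0 0; 0 0 0 0; 0 0 0 0; 0 0 -.01 0; 0 0 -.015 0; 0 0 -.02 0; 0 0 -.02 0; 0 0 -.01 0; 0 0 0 0", gripper=-0.3)

```text
clock: 25.15
ee_pos: [0.6644, -0.1122, 0.1501]
eef_rot: [3.136, 0.003, 1.744]
force: [0.4, -0.5, 1.2]
width: 0.0557
```

Emit:
arm_command(deltas="0 0 0 0; 0 0 0 0")

```text
clock: 25.32
ee_pos: [0.6619, -0.1115, 0.1452]
eef_rot: [-3.14, -0.001, 1.744]
force: [0.4, 0.0, 0.1]
width: 0.0555
```

```bash
python3 pl.py w11 .662 -.113 .066 .092
```

```text
[ 0.66194611 -0.1115401   0.14521199] [-1.79921715e+02 -3.28210777e-02  9.98968104e+01] 0.055501305638650175 25.3167
plate 13854 0.0660182276811757 ((662.7535400390625, -112.57041931152344), (46.152957916259766, 116.11293029785156), 9.813937187194824)
 slope [-0.0006 -0.0005  0.0661]
rib 1099 0.09157939402103621 ((662.59521484375, -111.96151733398438), (11.493001937866211, 27.45548439025879), 10.114882469177246)
 slope [-0.0026 -0.013   0.0915]
```

Emit:
arm_command(deltas="0 -.012 0 0; 0 -.02 0 0; 0 -.024 0 0; 0 -.024 0 0; 0 -.02 0 0; 0 0 0 4.9; 0 0 0 7; 0 0 0 7; 0 0 0 7; 0 0 0 7; 0 0 0 7; 0 0 0 7", gripper=-1)

```text
clock: 26.37
ee_pos: [0.5631, -0.1285, 0.1448]
eef_rot: [-3.139, 0.001, 0.919]
force: [-0.6, -0.8, -0.3]
width: 0.0859
```

Emit:
arm_command(deltas="0 0 0 7; 0 0 0 7; 0 0 0 7; 0 0 0 7; 0 0 0 7; 0 0 0 3; -.02 -.006 0 0; -.026 -.008 0 0; -.03 -.009 0 0; -.03 -.009 0 0; -.017 -.005 0 0; -.008 -.002 0 0")

```text
clock: 27.37
ee_pos: [0.4238, -0.124, 0.145]
eef_rot: [-3.139, 0.003, 0.261]
force: [1.0, -0.3, -0.0]
width: 0.0855
```

Emit:
arm_command(deltas="0 0 0 0; 0 0 0 0; 0 0 0 0; 0 0 0 0")

```text
clock: 27.7
ee_pos: [0.4287, -0.1254, 0.1462]
eef_rot: [3.141, -0.001, 0.262]
force: [0.2, -0.5, -0.2]
width: 0.0855
```

```bash
cat > rk.py <<'E'
from h import *
import sys
c=cap('wrist',sys.argv[1]); o=c['obs']; print(o['ee_pos'],np.degrees(o['eef_rot']),o['width'],o['clock'])
cx,cy,z,rad=map(float,sys.argv[2:6]); P=cloud(c); m=(np.hypot(P[:,:,0]-cx,P[:,:,1]-cy)<rad)&(abs(P[:,:,2]-z)<.003)
hsv=cv2.cvtColor(c['image'],cv2.COLOR_RGB2HSV); m&=(hsv[:,:,2]>60)
q=P[m]; print(len(q),np.median(q[:,2]),cv2.minAreaRect((q[:,:2]*1000).astype(np.float32)))
A=np.c_[q[:,:2]-q[:,:2].mean(0),np.ones(len(q))]; print(' slope',np.linalg.lstsq(A,q[:,2],rcond=None)[0].round(4))
E
python3 rk.py w12 .427 -.125 .022 .065
```

```text
[ 0.42865821 -0.12544282  0.14622137] [ 1.79973939e+02 -3.12427269e-02  1.50192965e+01] 0.08546262030358659 27.7
10528 0.02205734502947876 ((425.6006774902344, -126.03636169433594), (100.73906707763672, 60.19285583496094), 15.070330619812012)
 slope [-0.0009 -0.0001  0.0221]
```

View pics/w12.png

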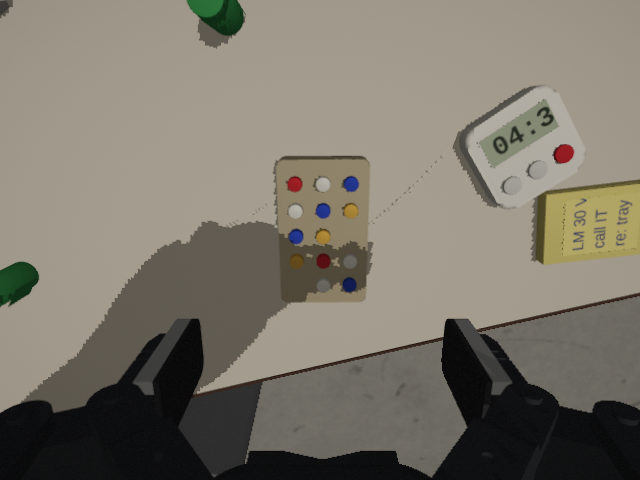

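Emit:
arm_command(deltas="-.0032 0 .01 0; 0 0 .02 0; 0 0 .025 0; 0 0 .025 0; 0 0 .025 0; 0 0 .018 0; 0 0 .01 0; 0 0 .006 0; 0 0 .003 0; 0 0 0 0; 0 0 0 0")

```text
clock: 28.67
ee_pos: [0.425, -0.1262, 0.0047]
eef_rot: [3.141, -0.001, 0.262]
force: [-0.4, 0.1, 0.4]
width: 0.0855
```

Emit:
arm_command(deltas="0 0 0 0; 0 0 0 0; 0 0 0 0; 0 0 0 0; 0 0 0 0; 0 0 0 0; 0 0 0 0; 0 0 0 0", gripper=1)

```text
clock: 29.33
ee_pos: [0.4251, -0.1263, 0.0055]
eef_rot: [3.14, -0.002, 0.262]
force: [-0.1, 0.9, 6.2]
width: 0.0585
```

```bash
python3 - <<'E'
from h import *
for t in('w1','w2'):
    c=load(t); P=cloud(c); hsv=cv2.cvtColor(c['image'],cv2.COLOR_RGB2HSV)
    near=(abs(P[:,:,0]-.64)<.085)&(abs(P[:,:,1]-.046)<.062)
    m=near&(P[:,:,2]>.003)&(P[:,:,2]<.0075); m=cv2.morphologyEx(m.astype(np.uint8),cv2.MORPH_OPEN,np.ones((3,3),np.uint8))
    k=max(cv2.findContours(m,0,2)[0],key=cv2.contourArea); q=(ray(c,k[:,0].astype(float),.005)[:,:2]*1000).astype(np.float32)
    print(t,'plate',cv2.minAreaRect(q))
    q=P[near&(P[:,:,2]>.018)&(P[:,:,2]<.024)]; print('guides',len(q),cv2.minAreaRect((q[:,:2]*1000).astype(np.float32)), np.median(q[:,2]))
E
```

```text
w1 plate ((639.701416015625, 46.8090934753418), (127.6797866821289, 88.38494873046875), 0.8909781575202942)
guides 860 ((639.4757080078125, 47.199485778808594), (122.36408233642578, 82.55995178222656), 0.8722891211509705) 0.02043102291637519
w2 plate ((639.0738525390625, 47.65892791748047), (127.1024169921875, 87.63827514648438), 0.9742531776428223)
guides 2080 ((639.7203369140625, 46.964988708496094), (121.85771179199219, 82.2978744506836), 1.04044508934021) 0.020367855980993055
```

Emit:
arm_command(deltas="0 0 -.006 0; 0 0 -.012 0; 0 0 -.02 0; 0 0 -.024 0; 0 0 -.024 0; 0 0 -.016 4; 0 0 -.006 6; 0 0 0 4; .01 -.008 0 0; .018 -.014 0 0; .022 -.017 0 0; .023 -.018 0 0")

```text
clock: 30.33
ee_pos: [0.4966, -0.0673, 0.1129]
eef_rot: [3.141, -0.0, 0.016]
force: [-0.4, 0.4, -0.7]
width: 0.0578
```

Emit:
arm_command(deltas=".023 -.018 0 0; .023 -.018 0 0; .023 -.018 0 0; .023 -.018 0 0; .022 -.017 0 0; .017 -.014 0 0; .01 -.008 0 0; .0033 -.0017 0 0; 0 0 0 0; 0 0 0 0; 0 0 0 0; 0 0 0 0")

```text
clock: 31.33
ee_pos: [0.6378, 0.0467, 0.1125]
eef_rot: [3.141, 0.001, 0.016]
force: [0.2, -0.6, -2.0]
width: 0.0585
```

```bash
python3 rk.py w13 .6395 .047 .127 .065
```

```text
[0.63778777 0.04672351 0.11245509] [1.79987808e+02 3.00957632e-02 9.38073273e-01] 0.05847205878077332 31.3333
34100 0.12885824832463302 ((638.5133056640625, 47.684532165527344), (100.79359436035156, 86.0932388305664), 0.8175491094589233)
 slope [-0.0038  0.0008  0.1288]
```

View pics/w13.png

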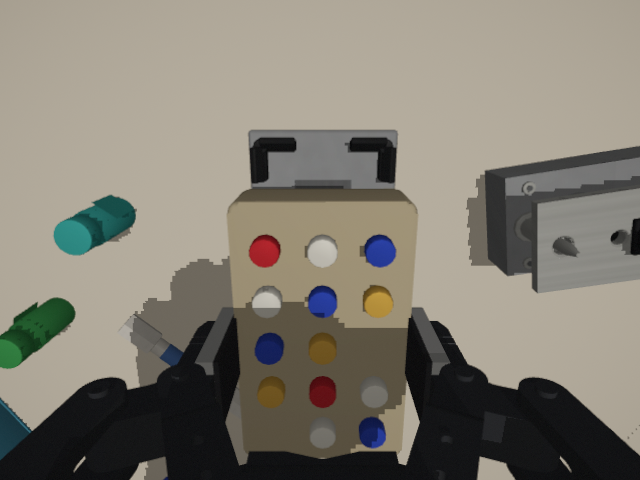

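Emit:
arm_command(deltas=".001 -.0003 .01 0; 0 0 .018 0; 0 0 .02 0; 0 0 .018 0; 0 0 .01 0; 0 0 .005 0; 0 0 0 0; 0 0 0 0; 0 0 0 0")

```text
clock: 32.13
ee_pos: [0.6405, 0.0477, 0.0324]
eef_rot: [3.141, -0.002, 0.017]
force: [0.4, -0.6, -1.8]
width: 0.0583
```

```bash
python3 rk.py w14 .6395 .047 .047 .065; python3 - <<'E'
from h import *
c=load('w14');P=cloud(c);hsv=cv2.cvtColor(c['image'],cv2.COLOR_RGB2HSV)
q=P[(abs(P[:,:,2]-.0475)<.003)&(hsv[:,:,1]>50)&(hsv[:,:,0]<30)&(P[:,:,0]>.66)]; print(len(q),q[:,1].min(),q[:,1].max(),np.percentile(q[:,1],[1,99]))
E
```

```text
[0.64054324 0.04774434 0.0324176 ] [ 1.79985284e+02 -1.15126526e-01  9.97321923e-01] 0.0582964575572007 32.1333
34117 0.048828601919312736 ((641.257080078125, 48.579307556152344), (101.04290008544922, 86.34016418457031), 1.1899864673614502)
 slope [-0.0016  0.0007  0.0488]
14537 0.01911083369759161 0.07979493986365299 [0.0199234  0.07869505]
```

```bash
python3 - <<'E'
from h import *
for t,z in(('w13',.128),('w14',.0475)):
    c=load(t);P=cloud(c);hsv=cv2.cvtColor(c['image'],cv2.COLOR_RGB2HSV)
    q=P[(abs(P[:,:,2]-z)<.003)&(hsv[:,:,1]>50)&(hsv[:,:,0]<30)&(P[:,:,0]>.66)&(P[:,:,0]<.68)]; print('rack',len(q),np.percentile(q[:,1],[1,99]),np.percentile(q[:,1],[1,99]).mean())
    for n,a,b in(('guides',.018,.023),('plate',.003,.007)):
        q=P[(P[:,:,2]>a)&(P[:,:,2]<b)&(P[:,:,0]>.66)&(abs(P[:,:,1]-.047)<.055)]; print(n,len(q),np.percentile(q[:,1],[1,99]),np.percentile(q[:,1],[1,99]).mean(),np.percentile(q[:,0],99))
E
```

```text
rack 8186 [0.0187878  0.07777764] 0.04828272028503734
guides 1399 [0.00731084 0.0886697 ] 0.0479902710639689 0.7004139309307379
plate 6255 [0.0058866  0.09068564] 0.04828612238936154 0.703370957708544
rack 7571 [0.01976117 0.07869401] 0.0492275897960172
guides 2783 [0.00750316 0.08884888] 0.0481760189343288 0.7006310362658338
plate 6074 [0.0049523  0.09130829] 0.048130297224565285 0.7036623259160248
```

Emit:
arm_command(deltas="-.0015 .0014 0 0; 0 0 0 0; 0 0 .004 0; 0 0 .004 0; 0 0 .004 0; 0 0 .003 0; 0 0 0 0; 0 0 0 0; 0 0 0 0")

```text
clock: 32.93
ee_pos: [0.6381, 0.0464, 0.0162]
eef_rot: [3.142, 0.0, 0.017]
force: [-0.7, 0.7, -1.2]
width: 0.0585
```

Emit:
arm_command(deltas="0 0 .003 0; 0 0 .0025 0; 0 0 0 0; 0 0 0 0; 0 0 0 0")

```text
clock: 33.35
ee_pos: [0.638, 0.0464, 0.0107]
eef_rot: [3.142, 0.0, 0.017]
force: [-1.0, 0.2, -1.4]
width: 0.0583
```

Emit:
arm_command(deltas="0 0 .001 0; 0 0 0 0; 0 0 0 0")

```text
clock: 33.6
ee_pos: [0.6381, 0.0464, 0.0105]
eef_rot: [3.141, -0.0, 0.018]
force: [-2.0, 0.2, 5.3]
width: 0.0583
```

Emit:
arm_command(deltas="0 0 0 0; 0 0 0 0; 0 0 0 0; 0 0 0 0; 0 0 0 0; 0 0 -.005 0; 0 0 -.015 0; 0 0 -.025 0; 0 0 -.03 0; 0 0 -.03 0; 0 0 -.02 0; 0 0 0 0", gripper=-1)

```text
clock: 34.6
ee_pos: [0.6413, 0.0463, 0.1409]
eef_rot: [3.141, -0.009, 0.018]
force: [1.3, 0.3, 1.2]
width: 0.0852
```

Emit:
arm_command(deltas="0 0 -.03 0; 0 0 -.03 0; 0 0 -.02 0; 0 0 0 0; 0 0 0 0; 0 0 0 0")

```text
clock: 35.1
ee_pos: [0.6376, 0.0464, 0.2136]
eef_rot: [3.142, 0.001, 0.017]
force: [0.5, 0.1, 0.0]
width: 0.0855
```

```bash
python3 rk.py w15 .6395 .047 .027 .07; python3 - <<'E'
from h import *
c=load('w15')
top(c,(.666,-.132),.012,.046,.055)
t=cap('top','top2'); cv2.imwrite('pics/end.png',np.hstack([c['image'][:,:,::-1],cv2.resize(t['image'][120:320,80:480,::-1],(800,400))[:,:0] if 0 else np.zeros((480,0,3),np.uint8)]))
E
python3 - <<'E'
from h import *
c=load('top2'); P=cloud(load('w15')).reshape(-1,3)
q=P[(np.hypot(P[:,0]-.6626,P[:,1]+.1126)<.065)&(abs(P[:,2]-.066)<.003)]; print('plate',len(q),np.median(q[:,2]),cv2.minAreaRect((q[:,:2]*1000).astype(np.float32)))
a=load('top')['image'].astype(int);b=c['image'].astype(int)
for n,(x0,y0,x1,y1) in dict(timer=(398,210,445,256),col=(205,198,256,244)).items(): print(n,abs(a-b)[y0:y1,x0:x1].mean())
E
```

```text
[0.6376179  0.04642848 0.21360214] [1.79999646e+02 8.47079798e-02 9.95787047e-01] 0.08547190162257332 35.1
7357 0.027076653025268294 ((638.4898681640625, 47.08388137817383), (100.21401977539062, 60.17054748535156), 0.9169321060180664)
 slope [-0.0003  0.0001  0.0271]
n 0 z nan mean [nan nan nan] circ 0.0 0.0 0.0
plate 9391 0.06599494588991367 ((662.391357421875, -112.74818420410156), (47.24287796020508, 117.81876373291016), 9.704367637634277)
timer 5.855843354918285
col 37.85507246376812
  return np.nanmean(a, axis, out=out, keepdims=keepdims)
h.py:31: RuntimeWarning: Mean of empty slice.
  print('n',len(P),'z',np.nanmedian(P[:,2]).round(4),'mean',(P.mean(0)*1000).round(1),'circ',round(x,1),round(y,1),round(rad,1))
  ret = um.true_divide(
```

View pics/end.png

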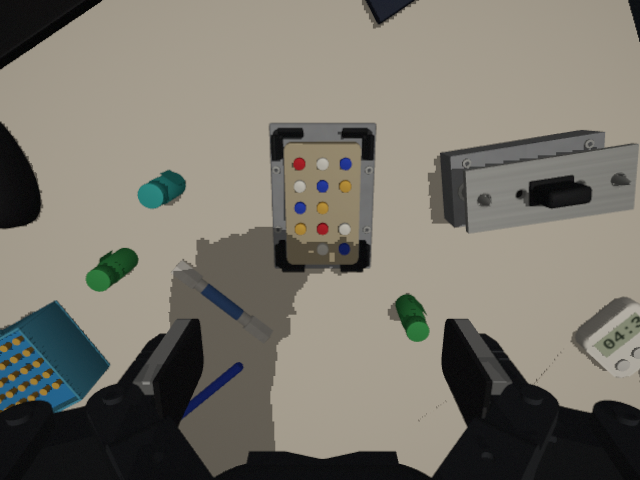

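```bash
python3 -c "
from cell import arm
print(arm.finish_job())"
```

```text
the job is handed in; nothing more can be done
None
```

I loaded both vials, then the guide plate, then the rack. I handed the job in at about 35 s of the 122 s allowed; no verdict came back.

Last depth checks from the wrist camera:

| Item | Position error | Height and angle |
|---|---|---|
| Amber vial (wide well) | about 1 mm | cap at z 55.9 mm, so it stands on the 4 mm floor |
| Clear vial (narrow well) | about 1.4 mm | cap at z 49.8 mm, so it stands on the 18 mm floor |
| Guide plate | about 0.2 mm | underside at z 60 mm, flat, yaw within about 0.2° of the block |
| Microtube rack | about 1 mm | underside at z 5 mm, flat, yaw 0.9° (nest about 0.95°) |

- **Vials after the plate:** I measured both vials just before lowering the plate. The plate hides them, so I could not measure them again at the end. A final attempt on the clear vial returned no points.
- **Timer and column:** The gripper never went near either. A before-and-after picture comparison showed little change at the timer. It was inconclusive at the column because of a shadow or the arm in view, but the final view shows the column lying clear.
- **Forces:** Readings stayed under about 7 N throughout, and the gripper was open and clear of everything at hand-in.

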